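Roll the roller to the line and chock it

ROBOT

A 6-joint arm with a two-finger parallel gripper is mounted at the origin on a cart in front of the work surface, level with it; the furniture and walls round the work are solid. World frame = base frame: x ahead of the robot, y to its left, z up, the work surface at z = 0. Lengths are in m, angles in rad, forces in N, time in s.
With the tool pointing down it reaches from about 0.3 to 0.875 m from the base axis. Payload 6.4 kg.
Tool frame: the origin (TCP) lies at the very end of the fingers, on their centre line; the grasp point (between the pads) lies 19 mm behind it; z points along the fingers, y is the line along which they close (so a half turn about z gives the same grasp; the last joint's range is limited). The gripper opens to 85 mm and grips with 20 to 120 N. Pads are 22 mm wide; open, the fingers measure 114 mm over their backs; the gripper's body (76 mm by 85 mm) begins 54 mm behind the grasp point. The pads swing forward as they close: fully open they stand 13 mm farther back than shut.
Start: joints at [-1.312, 0.181, 1.607, -0, 1.354, -0.206], TCP at [0.258, -0.514, 0.231] pointing down, gripper open.
Joint ranges: [-2.99, 2.99], [-0.89, 2.07], [0.3, 2.58], [-1.14, 4.28], [0, 2.63], [-3.12, 3.12]. Speed limits (rad/s): [2.57, 2.57, 3.01, 3.14, 3.14, 3.14].

INTERFACE

Orientations are given as a unit quaternion [w, x, y, z].
In Python, from bench import ctrl gives the robot as it stands.
- The arm moves only by the tool jog_arm, never from a script. Its argument "series" is a list that holds one entry, the list of rows, each a list of 7 numbers: the shift along the tool's x, y, z in mm, then the turn, a rotation vector about the tool's x, y, z in rad, then the finger opening in mm, from 0 to 85.4. In form: [[[tx, ty, tz, rx, ry, rz, gripper], ...]]. A call has exactly 10 rows; each row shifts and turns the commanded pose from where the row before left it, along the tool's axes as they then stand; what a row does not reach is not made up. A row lasts 1/10 s, in which the tool goes at most 50 mm and 8.59 degrees, less where a joint would pass 70% of its speed; a pose out of reach is approached as far as the arm can. A call with a gripper value outside its range is refused whole. The fingers move at their own pace and stop on an object; the grip force is fixed at half the most. Time passes only in rows, so rows that do not move let the fingers close, or fill a call up. It gives the time, the measured TCP pose, the force, the opening and the grip force at its end, in the units of the state.
- ctrl.get_obs(): the state, without advancing time (a new reading comes with each control period).
- ctrl.camera(name): name is "scene" or "top" or "wrist"; returns a dict with "frame" (480x640x3 uint8, blue, green, red), "z_map" (480x640 float32, m along the optical axis (not along the pixel's ray), 0 where there is no reading), "fx", "fy", "cx", "cy" (pixels), "k1" (the pictures are not rectified: a ray, as slopes to the right and down, at radius r is drawn at 1 + k1 r^2 times it, then the intrinsics apply), "xyz" and "rotation" of the camera in the world. Camera axes: x right, y down, z forward; pixel columns grow to the right and rows downward; lengths in m; the calibration is good to about 2 mm. A picture is of the moment at which its call begins.
- ctrl.hand_in(): hands the job in; it is judged then, once.
The state is a dict: "time_s": time; "q": joint angles; "dq": joint speeds; "joint_efforts": joint torques, N m; "eef_pos": TCP position; "eef_rot": TCP orientation; "wrist_force": force on the tool from outside, world axes, zero at the start; "torque": the same for the moment, N m; "opening": opening from 0.0 (shut) to 1.0 (fully open); "grasp_force": force on a finger pad.
Only numpy, scipy, OpenCV 4.12 (cv2) and the standard library are available. Lean on these libraries where they do the work, as an engineer would, in place of code of your own. Each camera call takes 0.05 s, during which the arm holds its last target. There are 200 camera calls.

TASK

Pick up the wedge-shaped chock and, with its flat sole resting lightly on top of the metal roller, roll the roller along the mat until it lies square over the printed line, with its middle near the middle of the line. Then set the chock flat on the mat with its thin edge tucked in snugly against the middle of the roller, and let go. Do not lift the roller or touch it with the fingers, and leave the tape roll and the timer alone.

Things in the scene. Friction and masses are not known exactly. Their poses are not given: they have to be found in the camera images.
- roller: Loose metal roller, 0.45 kg: sleeve 60 mm in diameter, 140 mm long, with 14 mm shaft stubs 13 mm long at both ends. Lies on the mat. Origin mid-axis, 30 mm above the mat (world z 0.032); x along the axis; y and z turn as it rolls, z is up at the start. Stops soon when left alone. A chock pressed on it with 1 to 5 N does not slip: the roller moves half as far as the chock.
- chock: Loose dark rubber wedge, 0.16 kg, 120 (x) x 44 (y) x 36 mm high. Origin at the centre of its flat sole, z up. Flat top from x = -58 to +20 mm; then a slope down to the thin edge, 3 mm high, at x = +60. Grip it across 44 mm. Starts on the bench left or right of the mat. Tucked against the roller, its origin is 74 mm from the roller's axis along x; a quick nudge rolls it away.
- toe (a point): The middle of the chock's thin edge, at sole level: 60 mm from the chock's origin along its +x.
- mark: Thin black line printed on the mat, 190 mm long and 4 mm wide with a short cross tick at each end; not raised. Origin at its middle, on the mat's surface; x runs along the line. It can lie to the left or to the right of the roller, 105 to 195 mm from it.
- mat: Fixed flat light grey mat, 200 mm (x) by 440 mm (y), 2 mm thick. Origin at the centre of its underside, on the bench; its upper face is at z = 0.002 m. Its y is the long way, roughly the way the roller rolls.
- tape: Roll of lab tape lying flat on the bench on the other side of the mat from the chock, 61 mm in diameter, 25 mm high, origin at the centre of its underside. To be left alone.
- timer: Small bench timer, 62 x 66 x 18 mm, behind the mat, origin at the centre of its underside. To be left alone.

How it is judged:
By the outcome, as a careful person would: the job done as asked, in the order asked, and still so for the second after the job is handed in, with the robot touching nothing.
It also fails if it takes over 61 s, if anything falls off the work surface, if the arm or the gripper's body presses on something with over 40 N, if the wrist force passes 120 N, or if a joint passes its speed limit or range.

## Working session

There is one attempt and no reset: what is moved stays moved. The work goes in short steps, Python scripts to look and compute and a tool call to move; the robot and the scene stay as the last step left them, time stands still between calls to the robot, and variables do not carry over. Pictures are saved under pics/ and viewed, at most 10 in all, crops included, and the job is handed in when it is done.

Besides the shell and the picture viewer there is one more tool, called after "Emit:" as a command line: name --argument value ..., lists and objects as JSON in quotes. jog_arm: Moves the arm, as the interface text tells. Its arguments: {"type":"object","properties":{"series":{"type":"array"}},"required":["series"]}

```bash
ls; mkdir -p pics; cat > h.py <<'E'
import numpy as np, cv2
from bench import ctrl
def cam(n):
    c=ctrl.camera(n); c['R']=np.array(c['rotation'],float)
    if c['R'].size==4:
        from scipy.spatial.transform import Rotation as Ro
        w,x,y,z=c['R'].ravel(); c['R']=Ro.from_quat([x,y,z,w]).as_matrix()
    c['R']=c['R'].reshape(3,3); c['p']=np.array(c['xyz']); return c
def rays(c,uv):
    uv=np.asarray(uv,float).reshape(-1,2)
    d=np.c_[(uv[:,0]-c['cx'])/c['fx'],(uv[:,1]-c['cy'])/c['fy']]
    s=d.copy()
    for _ in range(20): s=d/(1+c['k1']*(s**2).sum(1,keepdims=True))
    return np.c_[s,np.ones(len(s))]
def plane(c,uv,z):
    r=rays(c,uv)@c['R'].T
    return c['p']+r*((z-c['p'][2])/r[:,2])[:,None]
def cloud(c):
    v,u=np.mgrid[0:480,0:640]; uv=np.c_[u.ravel(),v.ravel()]
    return (c['p']+(rays(c,uv)*c['z_map'].reshape(-1,1))@c['R'].T).reshape(480,640,3)
E
python3 - <<'E'
from h import *
for n in('top','scene'):
    c=cam(n); cv2.imwrite(f'pics/{n}0.png',c['frame']); print(n,c['p'],c['R'].round(3).tolist(),c['fx'],c['k1'])
    np.savez(f'{n}0.npz',**{k:c[k] for k in('frame','z_map','fx','fy','cx','cy','k1','p','R')})
print(ctrl.get_obs())
E
```

```text
pics
top [0.39087908 0.0106954  1.04691545] [[-0.05, -0.978, 0.202], [-0.999, 0.05, -0.005], [-0.005, -0.202, -0.979]] 446.20993712314015 -0.06631153522983403
scene [0.08485637 0.7946706  1.07837189] [[-0.838, -0.399, 0.371], [-0.545, 0.608, -0.577], [0.005, -0.686, -0.728]] 545.623341148596 0.034470225143359345
{'time_s': 0.1, 'q': array([-1.31227373e+00,  1.81488965e-01,  1.60790635e+00, -3.29195633e-05,
        1.35384434e+00, -2.06326818e-01]), 'dq': array([ 6.75153980e-04, -7.83749101e-04, -6.95613844e-04, -8.74836010e-05,
        1.04498872e-03,  5.67693837e-04]), 'joint_efforts': array([-6.16092475e-04, -4.45883632e+01, -3.52239203e+01, -2.87618268e-04,
        4.17980453e-03,  6.18071610e-06]), 'eef_pos': array([ 0.25762418, -0.51348312,  0.23046257]), 'eef_rot': array([-8.22804250e-04,  9.73109605e-01,  2.30341089e-01, -3.75548146e-05]), 'wrist_force': array([ 0.93265129, -0.14395919, -0.4412813 ]), 'torque': array([ 0.0034536 , -0.01401505,  0.00426501]), 'grasp_force': 0.0, 'opening': 1.0008311488993114}
```

View pics/top0.png

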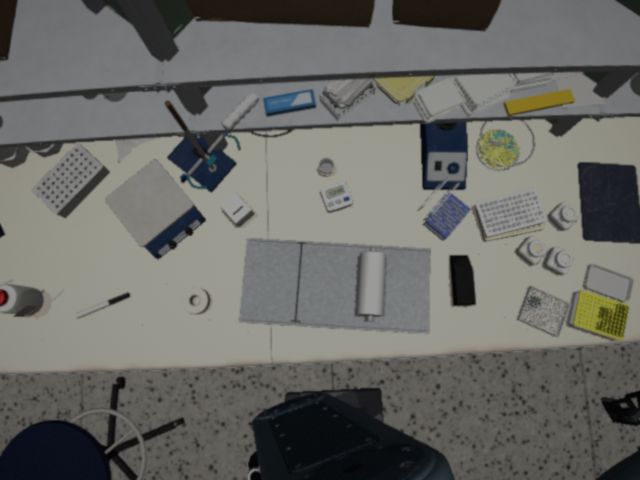

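View pics/scene0.png

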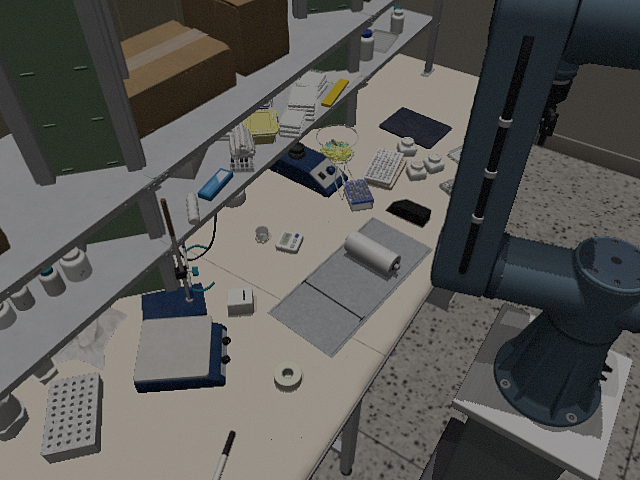

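The top view shows the mat at about (240–431, 238–332), the mark at u≈299, the roller at (370, 285), the chock at (462, 280), the tape at (199, 300) and the timer at (337, 196). The scene view agrees, with the roller at (372, 255) and the chock at (410, 212). Next I'll measure.

```bash
cat >> h.py <<'E'
def rectdir(P):
    (c,s,a)=cv2.minAreaRect((P[:,:2]*1000).astype(np.float32)); return np.round(c,1),np.round(s,1),round(a,2)
E
python3 - <<'E'
from h import *
for n in('top','scene'):
    c=dict(np.load(f'{n}0.npz')); X=cloud(c); z=X[...,2]; f=c['frame'].astype(int)
    reg=(X[...,0]>.3)&(X[...,0]<.7)&(X[...,1]>-.35)&(X[...,1]<.3)
    # mark: dark on mat
    g=f.max(2)
    matm=reg&(abs(X[...,2]-.002)<.012)
    print(n,'bench z',np.median(z[reg]))
    def comps(m,amin=40):
        k,l,s,ce=cv2.connectedComponentsWithStats(m.astype(np.uint8))
        for i in range(1,k):
            if s[i,4]>=amin: yield l==i,s[i],ce[i]
    for m,s,ce in comps(reg&(g<75)):
        uv=np.argwhere(m)[:,::-1]; P=plane(c,uv,.002); print('dark',s,ce.round(),rectdir(P),'z',np.percentile(z[m],[5,50,95]).round(3))
    for m,s,ce in comps(reg&(z>.012)&(z<.1)):
        P=X[m]; print('tall',s,ce.round(),rectdir(P),'z',np.percentile(P[:,2],[5,50,98]).round(3))
c=dict(np.load('top0.npz')); cv2.imwrite('pics/crop1.png',cv2.resize(c['frame'][220:340,230:490],None,fx=3,fy=3,interpolation=cv2.INTER_CUBIC))
E
```

```text
top bench z 0.00021387998833799493
dark [197 211   8  14  56] [200. 218.] (array([675.6, 302.5]), array([33.8, 13.8]), 18.25) z [0.017 0.028 0.037]
dark [236 211  18  16  75] [245. 219.] (array([665.1, 194.8]), array([ 9.2, 48.1]), 40.44) z [0.009 0.022 0.035]
dark [424 222  21  17  41] [434. 230.] (array([ 612.5, -260.1]), array([59.2,  7.1]), 45.59) z [0.011 0.026 0.034]
dark [ 450  255   26   51 1112] [462. 281.] (array([ 490.6, -314.3]), array([ 54.5, 118.8]), 88.27) z [0.002 0.033 0.038]
dark [355 256  14  65 178] [358. 289.] (array([483.9, -68.4]), array([150.4,  29.3]), 3.93) z [-0.002  0.03   0.043]
dark [ 334  405  119   75 5006] [389. 454.] (array([ 104.4, -130.3]), array([255.6, 159.7]), 69.99) z [0.602 0.742 0.778]
tall [ 423  191   48   49 1185] [446. 216.] (array([ 642.8, -285.2]), array([ 71. , 101.4]), 45.69) z [0.03  0.038 0.047]
tall [324 198  29  14 230] [337. 203.] (array([686.4, -33.2]), array([28.8, 67.6]), 3.96) z [0.013 0.015 0.02 ]
tall [220 200  34  26 524] [237. 211.] (array([683. , 208.7]), array([61.6, 51.1]), 40.13) z [0.019 0.04  0.044]
tall [197 211   
[... 1276 characters left out ...]
01 -0.013]
tall [343 179  31  31 680] [358. 194.] (array([ 648.8, -277.2]), array([ 89.8, 102.1]), 47.36) z [0.017 0.042 0.065]
tall [388 199  43  26 618] [411. 210.] (array([ 486.4, -308.2]), array([ 53.6, 113.2]), 88.5) z [0.015 0.035 0.043]
tall [ 344  230   57   45 1294] [372. 252.] (array([490.7, -91.3]), array([ 62.5, 167.2]), 87.62) z [0.026 0.056 0.067]
tall [286 233  17  19 167] [295. 242.] (array([687.9, -33.6]), array([27.6, 69. ]), 8.05) z [0.014 0.019 0.025]
tall [227 287  27  27 562] [241. 301.] (array([683.5, 209.9]), array([61.4, 56.9]), 40.35) z [0.016 0.043 0.048]
tall [280 361  22  18 172] [292. 367.] (array([472.6, 289.8]), array([20.2, 55.6]), 89.5) z [0.017 0.026 0.03 ]
```

View pics/crop1.png

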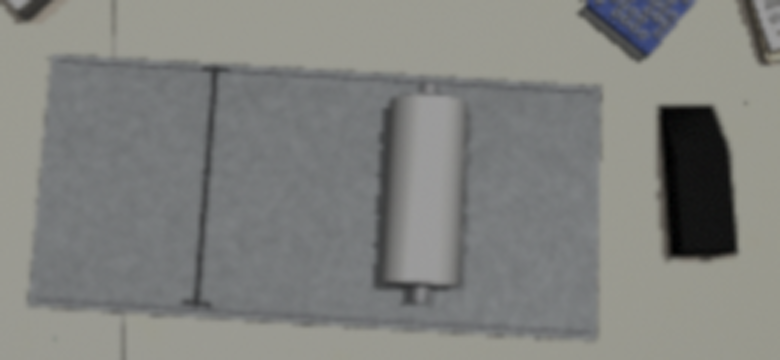

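Toe points to world +x, with the slope at the image-top end. Next come precise line and cylinder fits.

```bash
cat >> h.py <<'E'
from scipy.optimize import least_squares
def mark(c,X):
    f=c['frame'].astype(int).max(2).astype(np.float32); bg=cv2.medianBlur(c['frame'].max(2),21).astype(np.float32)
    m=((bg-f)>22)&(X[...,0]>.38)&(X[...,0]<.62)&(abs(X[...,1]-.07)<.045)&(X[...,2]<.012)
    k,l,s,ce=cv2.connectedComponentsWithStats(cv2.dilate(m.astype(np.uint8),np.ones((3,3)))); i=1+s[1:,4].argmax(); m&=l==i
    P=plane(c,np.argwhere(m)[:,::-1],.002)[:,:2]
    x0,x1=P[:,0].min(),P[:,0].max(); core=(P[:,0]>x0+.015)&(P[:,0]<x1-.015)
    a,b=np.polyfit(P[core,0],P[core,1],1); xm=(x0+x1)/2
    return dict(n=int(m.sum()),xm=round(xm*1e3,1),ym=round((a*xm+b)*1e3,1),yaw=round(np.degrees(np.arctan(a)),2),len=round((x1-x0)*1e3,1))
def roller(c,X,yc,xc=.49):
    m=(X[...,2]>.04)&(X[...,2]<.075)&(abs(X[...,0]-xc)<.058)&(abs(X[...,1]-yc)<.05)
    P=X[m]
    def r(p):
        a=p[1]; d=(P[:,1]-p[0]-(P[:,0]-xc)*a)/np.hypot(1,a); return np.hypot(d,P[:,2]-p[2])-.030
    s=least_squares(r,[yc,0,.032],loss='soft_l1',f_scale=.002)
    Q=X[(X[...,2]>.048)&(X[...,2]<.075)&(abs(X[...,1]-yc)<.05)&(abs(X[...,0]-xc)<.12)]
    lo,hi=Q[:,0].min(),Q[:,0].max()
    return dict(n=len(P),y_at=round(s.x[0]*1e3,1),yaw=round(np.degrees(np.arctan(s.x[1])),2),z=round(s.x[2]*1e3,1),rms=round(np.sqrt((s.fun**2).mean())*1e3,2),x0=round(lo*1e3,1),x1=round(hi*1e3,1),xm=round((lo+hi)*500,1))
E
python3 - <<'E'
from h import *
for n in('top','scene'):
    c=dict(np.load(f'{n}0.npz')); X=cloud(c); print(n,mark(c,X)); print(roller(c,X,-.093))
    m=(X[...,2]>.03)&(X[...,2]<.05)&(abs(X[...,0]-.49)<.09)&(abs(X[...,1]+.31)<.05)&(c['frame'].max(2)<90); print('flat top',rectdir(X[m]),rectdir(plane(c,np.argwhere(m)[:,::-1],.036)))
E
```

```text
top {'n': 235, 'xm': np.float64(506.8), 'ym': np.float64(71.0), 'yaw': np.float64(-6.99), 'len': np.float64(188.5)}
{'n': 1302, 'y_at': np.float64(-95.9), 'yaw': np.float64(-6.23), 'z': np.float64(30.5), 'rms': np.float64(1.48), 'x0': np.float64(417.8), 'x1': np.float64(561.2), 'xm': np.float64(489.5)}
flat top (array([ 475.6, -309. ]), array([45. , 87.4]), 88.0) (array([ 475.5, -308.4]), array([46. , 86.7]), 86.79)
scene {'n': 183, 'xm': np.float64(501.9), 'ym': np.float64(69.0), 'yaw': np.float64(-7.77), 'len': np.float64(202.7)}
{'n': 811, 'y_at': np.float64(-98.0), 'yaw': np.float64(-6.3), 'z': np.float64(34.6), 'rms': np.float64(2.33), 'x0': np.float64(418.0), 'x1': np.float64(563.2), 'xm': np.float64(490.6)}
flat top (array([ 477. , -307.1]), array([52.4, 94.2]), 89.11) (array([ 475.9, -306.7]), array([52.3, 92.4]), 89.27)
```

Emit:
jog_arm --series '[[[0,0,0,0,0,0.1,85],[0,0,0,0,0,0.1,85],[40,0,0,0,0,0.1,85],[40,0,0,0,0,0.1,85],[35,-20,0,0,0,0.06,85],[35,-35,0,0,0,0,85],[30,-40,0,0,0,0,85],[20,-40,0,0,0,0,85],[20,-40,0,0,0,0,85],[0,0,0,0,0,0,85]]]'

```text
time_s: 1.1
eef_pos: [0.4756, -0.3141, 0.2308]
eef_rot: [-0.001, 1.0, 0.005, -0.0]
wrist_force: [-0.4, 0.3, 0.5]
opening: 0.996
grasp_force: 0.0
```

```bash
python3 - <<'E'
from h import *
c=cam('wrist'); cv2.imwrite('pics/w1.png',c['frame']); X=cloud(c); f=c['frame'].max(2)
m=(f<60)&(abs(X[...,0]-.49)<.09)&(abs(X[...,1]+.31)<.06)&(X[...,2]<.06)
print(c['p'],m.sum(),rectdir(X[m]))
t=m&(X[...,2]>.031)
print(rectdir(X[t]),rectdir(plane(c,np.argwhere(t)[:,::-1],.036)),np.median(X[t][:,2]))
t=m&(X[...,0]>.52); print(rectdir(plane(c,np.argwhere(m)[:,::-1],.0)))
for x in np.arange(.42,.57,.01):
    s=m&(abs(X[...,0]-x)<.005)
    if s.any(): print(round(x,3),X[s][:,1].min().round(4),X[s][:,1].max().round(4),X[s][:,2].max().round(3))
E
```

```text
[ 0.54979968 -0.31493252  0.37353521] 6439 (array([ 486.7, -324. ]), array([ 71.3, 133.7]), 87.37)
(array([ 476.2, -310.5]), array([43.4, 88. ]), 88.15) (array([ 477. , -310.5]), array([43.2, 87.1]), 88.22) 0.035885253026654074
(array([ 486.9, -321.7]), array([ 71.7, 135.8]), 85.6)
0.42 -0.2875 -0.2853 0.001
0.43 -0.3301 -0.2881 0.035
0.44 -0.3308 -0.288 0.039
0.45 -0.3339 -0.2883 0.039
0.46 -0.3324 -0.2883 0.038
0.47 -0.3344 -0.2884 0.038
0.48 -0.3327 -0.2895 0.038
0.49 -0.3333 -0.2895 0.038
0.5 -0.3333 -0.2896 0.038
0.51 -0.3326 -0.2906 0.038
0.52 -0.3335 -0.2902 0.035
0.53 -0.3336 -0.2906 0.028
0.54 -0.3337 -0.291 0.019
0.55 -0.3627 -0.2916 0.011
```

View pics/w1.png

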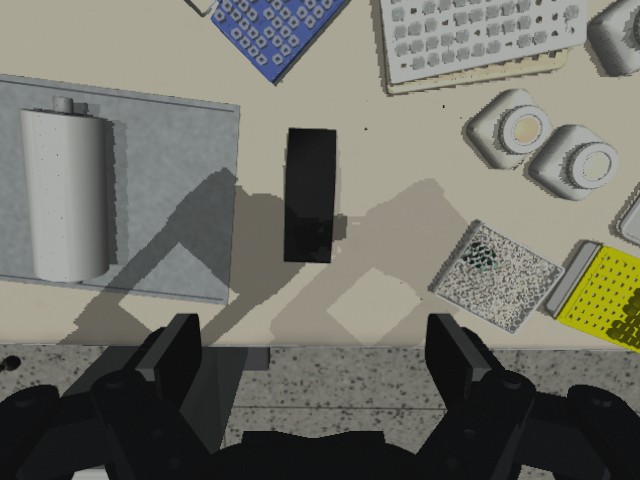

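The wrist view shows the chock at (310, 195) with its toe up (+x). Its origin is about (0.4925, -0.311), yaw about -1.8°, and the top is at 36 mm as expected. Descend and grip.

Emit:
jog_arm --series '[[[5,-3.3,40,0,0,0.042,85],[0,0,45,0,0,0,85],[0,0,45,0,0,0,85],[0,0,40,0,0,0,85],[0,0,30,0,0,0,85],[0,0,15,0,0,0,85],[0,0,8,0,0,0,85],[0,0,0,0,0,0,85],[0,0,0,0,0,0,85],[0,0,0,0,0,0,85]]]'

```text
time_s: 2.15
eef_pos: [0.4797, -0.317, 0.0101]
eef_rot: [0.001, 1.0, -0.019, 0.001]
wrist_force: [-0.1, 0.9, -0.3]
opening: 0.995
grasp_force: 0.0
```

Emit:
jog_arm --series '[[[0,0,0,0,0,0,65],[0,0,0,0,0,0,60],[0,0,0,0,0,0,55],[0,0,0,0,0,0,50],[0,0,0,0,0,0,46],[0,0,0,0,0,0,42],[0,0,0,0,0,0,36],[0,0,0,0,0,0,30],[0,0,0,0,0,0,30],[0,0,0,0,0,0,30]]]'

```text
time_s: 3.15
eef_pos: [0.4789, -0.3159, 0.0086]
eef_rot: [-0.0, 1.0, -0.019, 0.0]
wrist_force: [-1.3, 4.2, 5.2]
opening: 0.502
grasp_force: 60.3
```

Emit:
jog_arm --series '[[[0,0,-5,0,0,0,30],[0,0,-20,0,0,0,30],[0,0,-30,0,0,0,30],[0,0,-35,0,0,0,30],[0,0,-30,0,0,-0.1,30],[0,0,0,0,0,-0.14,30],[0,0,0,0,0,-0.14,30],[0,0,0,0,0,-0.14,30],[0,0,0,0,0,-0.14,30],[0,0,0,0,0,-0.14,30]]]'

```text
time_s: 4.15
eef_pos: [0.4783, -0.3161, 0.1279]
eef_rot: [-0.0, 0.927, 0.375, -0.0]
wrist_force: [0.8, -0.2, -1.1]
opening: 0.5
grasp_force: 61.2
```

Emit:
jog_arm --series '[[[0,0,0,0,0,-0.14,30],[0,0,0,0,0,-0.14,30],[0,0,0,0,0,-0.14,30],[0,0,0,0,0,-0.14,30],[0,0,0,0,0,-0.1,30],[0,0,0,0,0,-0.04,30],[0,0,0,0,0,0,30],[0,0,0,0,0,0,30],[0,0,0,0,0,0,30],[0,0,0,0,0,0,30]]]'

```text
time_s: 5.15
eef_pos: [0.4786, -0.316, 0.1282]
eef_rot: [-0.0, 0.744, 0.668, -0.0]
wrist_force: [-0.3, -0.1, -1.2]
opening: 0.5
grasp_force: 61.1
```

```bash
python3 - <<'E'
from h import *
from scipy.spatial.transform import Rotation as Ro
o=ctrl.get_obs(); w,x,y,z=o['eef_rot']; print(o['eef_pos'],Ro.from_quat([x,y,z,w]).as_matrix().round(4).tolist(),o['wrist_force'],o['q'].round(2))
c=cam('scene'); X=cloud(c); cv2.imwrite('pics/s2.png',c['frame'][100:340,260:560])
E
```

```text
[ 0.47862754 -0.31595001  0.1282251 ] [[0.1084, 0.9941, -0.0001], [0.9941, -0.1084, 0.0], [-0.0, -0.0001, -1.0]] [-0.29304966 -0.12579229 -1.17265224] [-0.79  0.29  1.7  -0.    1.15 -0.68]
```

View pics/s2.png

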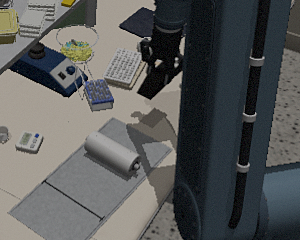

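Emit:
jog_arm --series '[[[10,-1,0,0,0,0,30],[25,-2,0,0,0,0,30],[30,-3,0,0,0,0,30],[35,-3,0,0,0,0,30],[30,-2,0,0,0,0,30],[24,-1.7,10,0,0,0,30],[10,0,15,0,0,0,30],[0,0,15,0,0,0,30],[0,0,8,0,0,0,30],[0,0,0,0,0,0,30]]]'

```text
time_s: 6.2
eef_pos: [0.4828, -0.1507, 0.0793]
eef_rot: [-0.001, 0.744, 0.668, -0.0]
wrist_force: [1.0, -0.4, -2.8]
opening: 0.507
grasp_force: 61.3
```

```bash
python3 - <<'E'
from h import *
c=cam('wrist'); X=cloud(c); cv2.imwrite('pics/w2.png',c['frame'])
print(roller(c,X,-.0965)); print(mark(c,X))
o=ctrl.get_obs(); print(o['eef_pos'],o['wrist_force'])
E
```

```text
{'n': 22606, 'y_at': np.float64(-97.1), 'yaw': np.float64(-6.42), 'z': np.float64(31.8), 'rms': np.float64(2.3), 'x0': np.float64(419.4), 'x1': np.float64(563.7), 'xm': np.float64(491.6)}Traceback (most recent call last):
  File "<stdin>", line 3, in <module>
  File "h.py", line 27, in mark
    k,l,s,ce=cv2.connectedComponentsWithStats(cv2.dilate(m.astype(np.uint8),np.ones((3,3)))); i=1+s[1:,4].argmax(); m&=l==i
                                                                                                  ~~~~~~~~~~~~~~^^
ValueError: attempt to get argmax of an empty sequence
```

View pics/w2.png

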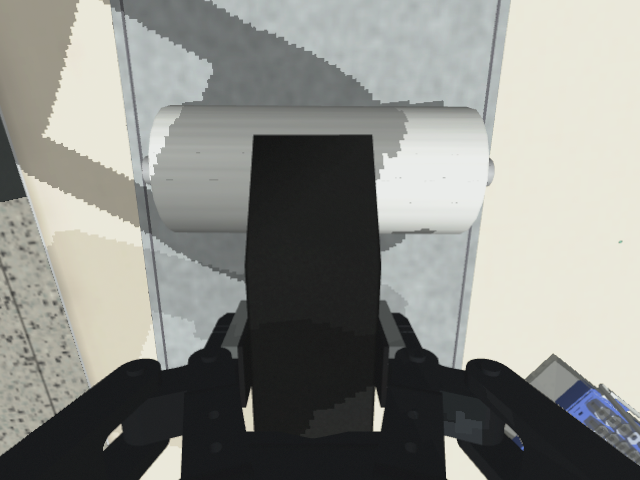

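The wrist view shows the sloped toe (313, 135) over the roller, centred and parallel. Lower slowly.

Emit:
jog_arm --series '[[[0,0,3,0,0,0,30],[0,0,2,0,0,0,30],[0,0,1,0,0,0,30],[0,0,0.5,0,0,0,30],[0,0,0.5,0,0,0,30],[0,0,0.5,0,0,0,30],[0,0,0.5,0,0,0,30],[0,0,0,0,0,0,30],[0,0,0,0,0,0,30],[0,0,0,0,0,0,30]]]'

```text
time_s: 7.25
eef_pos: [0.4838, -0.1515, 0.0723]
eef_rot: [0.0, 0.744, 0.668, 0.0]
wrist_force: [-0.1, -0.1, -1.2]
opening: 0.499
grasp_force: 61.3
```

Emit:
jog_arm --series '[[[0,0,0.4,0,0,0,30],[0,0,0.3,0,0,0,30],[0,0,0.3,0,0,0,30],[0,0,0.3,0,0,0,30],[0,0,0.2,0,0,0,30],[0,0,0,0,0,0,30],[0,0,0,0,0,0,30],[0,0,0,0,0,0,30],[0,0,0,0,0,0,30],[0,0,0,0,0,0,30]]]'

```text
time_s: 8.25
eef_pos: [0.4837, -0.1515, 0.0708]
eef_rot: [-0.0, 0.744, 0.668, -0.0]
wrist_force: [0.1, 0.2, -0.9]
opening: 0.503
grasp_force: 61.3
```

Emit:
jog_arm --series '[[[0,0,0.2,0,0,0,30],[0,0,0.2,0,0,0,30],[0,0,0.2,0,0,0,30],[0,0,0.1,0,0,0,30],[0,0,0,0,0,0,30],[0,0,0,0,0,0,30],[0,0,0,0,0,0,30],[0,0,0,0,0,0,30],[0,0,0,0,0,0,30],[0,0,0,0,0,0,30]]]'

```text
time_s: 9.25
eef_pos: [0.4838, -0.1516, 0.0702]
eef_rot: [0.0, 0.744, 0.668, 0.0]
wrist_force: [-1.0, 0.7, 2.7]
opening: 0.502
grasp_force: 61.8
```

Emit:
jog_arm --series '[[[1,0,0,0,0,0,30],[3,0,0,0,0,0,30],[5,0,0,0,0,0,30],[5,0,0,0,0,0,30],[5,0,0,0,0,0,30],[5,0,0,0,0,0,30],[3,0,0,0,0,0,30],[2,0,0,0,0,0,30],[1,0,0,0,0,0,30],[0,0,0,0,0,0,30]]]'

```text
time_s: 10.25
eef_pos: [0.4873, -0.1211, 0.0703]
eef_rot: [0.0, 0.744, 0.668, 0.0]
wrist_force: [-1.7, -0.4, 5.1]
opening: 0.506
grasp_force: 62.1
```

```bash
python3 - <<'E'
from h import *
for n in('wrist','top'):
    c=cam(n); X=cloud(c); print(roller(c,X,-.080))
o=ctrl.get_obs(); print(o['eef_pos'],o['wrist_force'],o['torque'])
E
```

```text
{'n': 23785, 'y_at': np.float64(-80.7), 'yaw': np.float64(-6.16), 'z': np.float64(32.2), 'rms': np.float64(6.82), 'x0': np.float64(421.3), 'x1': np.float64(565.5), 'xm': np.float64(493.4)}
{'n': 416, 'y_at': np.float64(-77.8), 'yaw': np.float64(-23.11), 'z': np.float64(45.7), 'rms': np.float64(5.13), 'x0': np.float64(431.6), 'x1': np.float64(563.7), 'xm': np.float64(497.7)}
[ 0.48726259 -0.12120073  0.07029082] [-1.51860189 -0.07695023  6.12312454] [0.37936865 0.25520878 0.02445022]
```

Emit:
jog_arm --series '[[[2,0,-0.3,0,0,0,30],[4,0,0,0,0,0,30],[6,0,-0.05,0,0,0,30],[6,0,0,0,0,0,30],[6,0,-0.05,0,0,0,30],[6,0,0,0,0,0,30],[5,0,0,0,0,0,30],[3,0,0,0,0,0,30],[2,0,0,0,0,0,30],[0,0,0,0,0,0,30]]]'

```text
time_s: 11.35
eef_pos: [0.4914, -0.0817, 0.0705]
eef_rot: [0.0, 0.744, 0.668, 0.0]
wrist_force: [2.6, 0.5, 0.6]
opening: 0.499
grasp_force: 61.8
```

Emit:
jog_arm --series '[[[2,0,0.12,0,0,0,30],[4,0,0,0,0,0,30],[6,0,0,0,0,0,30],[6,0,0,0,0,0,30],[6,0,0,0,0,0,30],[6,0,0,0,0,0,30],[5,0,0,0,0,0,30],[3,0,0,0,0,0,30],[2,0,0,0,0,0,30],[0,0,0,0,0,0,30]]]'

```text
time_s: 12.35
eef_pos: [0.4959, -0.042, 0.0705]
eef_rot: [0.0, 0.744, 0.668, 0.0]
wrist_force: [3.2, -0.0, 3.8]
opening: 0.502
grasp_force: 61.8
```

```bash
python3 - <<'E'
from h import *
c=cam('wrist'); X=cloud(c); print(roller(c,X,-.04))
for i in range(3): o=ctrl.get_obs(); print(o['eef_pos'],o['wrist_force'],o['torque'])
E
```

```text
{'n': 12657, 'y_at': np.float64(-41.8), 'yaw': np.float64(-6.41), 'z': np.float64(31.8), 'rms': np.float64(0.57), 'x0': np.float64(426.1), 'x1': np.float64(569.8), 'xm': np.float64(498.0)}
[ 0.49583919 -0.04216321  0.07050812] [2.78045187 0.34543889 2.88376702] [-0.04116665 -0.48087967 -0.02055296]
[ 0.49583919 -0.04216321  0.07050812] [2.78045187 0.34543889 2.88376702] [-0.04116665 -0.48087967 -0.02055296]
[ 0.49583919 -0.04216321  0.07050812] [2.78045187 0.34543889 2.88376702] [-0.04116665 -0.48087967 -0.02055296]
```

Emit:
jog_arm --series '[[[2,0,0,0,0,0,30],[5,0,0,0,0,0,30],[8,0,0,0,0,0,30],[9,0,0,0,0,0,30],[9,0,0,0,0,0,30],[9,0,0,0,0,0,30],[8,0,0,0,0,0,30],[5,0,0,0,0,0,30],[3,0,0,0,0,0,30],[2,0,0,0,0,0,30]]]'

```text
time_s: 13.4
eef_pos: [0.5022, 0.0177, 0.0704]
eef_rot: [0.0, 0.744, 0.668, -0.0]
wrist_force: [3.3, -0.1, 4.1]
opening: 0.502
grasp_force: 62.0
```

Emit:
jog_arm --series '[[[0,0,0,0,0,0,30],[0,0,0,0,0,0,30],[0,0,-1,0,0,0,30],[0,0,-3,0,0,0,30],[0,0,-10,0,0,0,30],[0,0,-15,0,0,0,30],[-15,0,-10,0,0,0,30],[-25,0,0,0,0,0,30],[-30,0,0,0,0,0,30],[-15,0,0,0,0,0,30]]]'

```text
time_s: 14.4
eef_pos: [0.4922, -0.0686, 0.1098]
eef_rot: [-0.0, 0.745, 0.668, -0.0]
wrist_force: [1.1, 0.1, -1.7]
opening: 0.502
grasp_force: 61.4
```

```bash
python3 - <<'E'
from h import *
for n in('wrist','top','scene'):
    c=cam(n); X=cloud(c); print(n,roller(c,X,-.012,.5))
    try: print(mark(c,X))
    except Exception as e: print('no mark')
    cv2.imwrite(f'pics/{n}3.png',c['frame'])
o=ctrl.get_obs(); print(o['eef_pos'],o['wrist_force'],o['torque'])
E
```

```text
wrist {'n': 15492, 'y_at': np.float64(-12.7), 'yaw': np.float64(-6.45), 'z': np.float64(31.8), 'rms': np.float64(0.54), 'x0': np.float64(429.1), 'x1': np.float64(572.8), 'xm': np.float64(501.0)}
{'n': 3655, 'xm': np.float64(503.4), 'ym': np.float64(71.1), 'yaw': np.float64(-6.84), 'len': np.float64(200.5)}
top {'n': 353, 'y_at': np.float64(-11.4), 'yaw': np.float64(-6.37), 'z': np.float64(30.5), 'rms': np.float64(1.37), 'x0': np.float64(428.8), 'x1': np.float64(571.2), 'xm': np.float64(500.0)}
{'n': 189, 'xm': np.float64(519.6), 'ym': np.float64(69.4), 'yaw': np.float64(-7.11), 'len': np.float64(162.9)}
scene {'n': 874, 'y_at': np.float64(-13.8), 'yaw': np.float64(-6.55), 'z': np.float64(34.7), 'rms': np.float64(2.19), 'x0': np.float64(427.5), 'x1': np.float64(571.8), 'xm': np.float64(499.7)}
{'n': 225, 'xm': np.float64(497.6), 'ym': np.float64(67.5), 'yaw': np.float64(-3.96), 'len': np.float64(208.6)}
[ 0.49235494 -0.06752131  0.10949331] [ 0.50664456  1.11046418 -1.91444677] [ 0.05439013  0.01819259 -0.05012082]
```

View pics/wrist3.png

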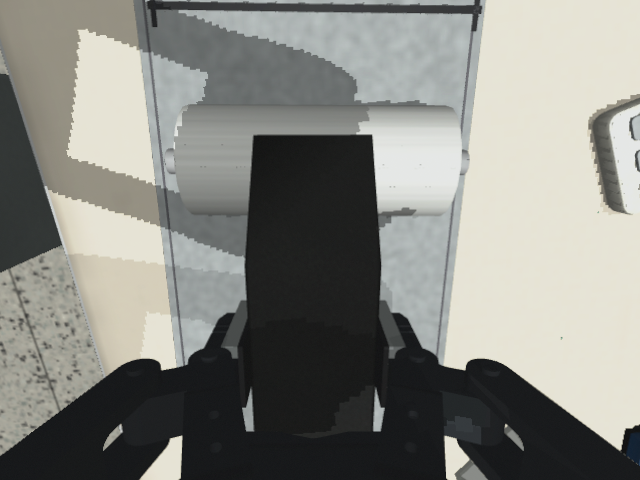

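The wrist view shows the whole mark ahead, with end ticks at about (153, 6) and (475, 10), and the roller parallel below it. Convert those ends and plan.

```bash
python3 - <<'E'
from h import *
c=cam('wrist'); P=plane(c,[[153,6.],[475,10.]],.002); X=cloud(c)
print(P.round(4), np.linalg.norm(P[0]-P[1]), P.mean(0), np.degrees(np.arctan2(*(P[1]-P[0])[[1,0]])))
f=c['frame'].max(2); cols=range(165,465,10); uv=[[u,np.argmin(f[0:30,u].astype(int))] for u in cols]
# subpixel centroid
uv=[]
for u in cols:
    d=np.clip(110-f[0:22,u].astype(float),0,None); d[d<20]=0
    if d.sum()>50: uv.append([u,(d*np.arange(22)).sum()/d.sum()])
Q=plane(c,uv,.002); a,b=np.polyfit(Q[:,0],Q[:,1],1); r=Q[:,1]-a*Q[:,0]-b
print(len(Q),np.degrees(np.arctan(a)),a*.5+b, r.std())
print(roller(c,X,-.0127,.5), ctrl.get_obs()['eef_pos'],ctrl.get_obs()['eef_rot'])
E
```

```text
[[0.418  0.0819 0.002 ]
 [0.6    0.0599 0.002 ]] 0.1833852925974979 [0.50898593 0.07093036 0.002     ] -6.882449553243641
30 -6.8796610800051265 0.07139409499074331 0.00010561462851549943
{'n': 15108, 'y_at': np.float64(-12.8), 'yaw': np.float64(-6.43), 'z': np.float64(31.8), 'rms': np.float64(0.54), 'x0': np.float64(429.3), 'x1': np.float64(573.3), 'xm': np.float64(501.3)} [ 0.49242104 -0.0668208   0.10940587] [-5.46571700e-04  7.44622331e-01  6.67485790e-01 -7.47355207e-05]
```

Emit:
jog_arm --series '[[[-1,2.8,8,0,0,0.003,30],[0,0,12,0,0,0,30],[0,0,10,0,0,0,30],[0,0,5,0,0,0,30],[0,0,2,0,0,0,30],[0,0,0.5,0,0,0,30],[0,0,0.5,0,0,0,30],[0,0,0,0,0,0,30],[0,0,0,0,0,0,30],[0,0,0,0,0,0,30]]]'

```text
time_s: 15.6
eef_pos: [0.4958, -0.0684, 0.0717]
eef_rot: [0.0, 0.745, 0.667, 0.0]
wrist_force: [0.4, 0.2, -1.5]
opening: 0.5
grasp_force: 61.4
```

Emit:
jog_arm --series '[[[0,0,0.5,0,0,0,30],[0,0,0.4,0,0,0,30],[0,0,0.3,0,0,0,30],[0,0,0.2,0,0,0,30],[0,0,0.1,0,0,0,30],[0,0,0,0,0,0,30],[0,0,0,0,0,0,30],[0,0,0,0,0,0,30],[0,0,0,0,0,0,30],[0,0,0,0,0,0,30]]]'

```text
time_s: 16.6
eef_pos: [0.4957, -0.0683, 0.0701]
eef_rot: [0.0, 0.745, 0.667, 0.0]
wrist_force: [-2.2, -0.6, 5.3]
opening: 0.498
grasp_force: 62.0
```

Emit:
jog_arm --series '[[[0,0,-0.3,0,0,0,30],[2,0,0,0,0,0,30],[4,0,0,0,0,0,30],[6,0,0,0,0,0.001,30],[6,0,-0.05,0,0,0,30],[6,0,0,0,0,0.001,30],[6,0,-0.05,0,0,0,30],[5,0,0,0,0,0,30],[3,0,0,0,0,0,30],[2,0,0,0,0,0,30]]]'

```text
time_s: 17.6
eef_pos: [0.5002, -0.0282, 0.0703]
eef_rot: [0.0, 0.746, 0.666, 0.0]
wrist_force: [-2.4, -0.2, 4.4]
opening: 0.503
grasp_force: 62.0
```

Emit:
jog_arm --series '[[[2,0,-0.15,0,0,0,30],[5,0,0,0,0,0.001,30],[7,0,0,0,0,0,30],[8,0,0,0,0,0.001,30],[8,0,0,0,0,0,30],[8,0,0,0,0,0.001,30],[6,0,0,0,0,0,30],[4,0,0,0,0,0,30],[2,0,0,0,0,0,30],[0,0,0,0,0,0,30]]]'

```text
time_s: 18.6
eef_pos: [0.5058, 0.0215, 0.0705]
eef_rot: [-0.0, 0.747, 0.665, -0.0]
wrist_force: [-1.4, 0.1, 5.0]
opening: 0.506
grasp_force: 62.0
```

```bash
python3 - <<'E'
from h import *
c=cam('wrist'); X=cloud(c); print(roller(c,X,.032,.505))
o=ctrl.get_obs(); print(o['eef_pos'],o['eef_rot'],o['wrist_force'])
E
```

```text
{'n': 15706, 'y_at': np.float64(32.3), 'yaw': np.float64(-6.31), 'z': np.float64(31.8), 'rms': np.float64(7.1), 'x0': np.float64(434.9), 'x1': np.float64(578.4), 'xm': np.float64(506.7)}
[0.50577207 0.02141571 0.07047506] [-4.34148798e-05  7.46797039e-01  6.65052013e-01 -1.70317370e-05] [-2.44332843  0.35578707  6.18483387]
```

Emit:
jog_arm --series '[[[2,0,-0.2,0,0,0,30],[5,0,0,0,0,0.001,30],[8,0,0,0,0,0,30],[9,0,0,0,0,0.001,30],[9,0,0,0,0,0,30],[9,0,0,0,0,0.001,30],[8,0,0,0,0,0,30],[5,0,0,0,0,0,30],[3,0,0,0,0,0,30],[2,0,0,0,0,0,30]]]'

```text
time_s: 19.65
eef_pos: [0.5126, 0.081, 0.0705]
eef_rot: [-0.0, 0.748, 0.664, -0.0]
wrist_force: [-2.6, 0.0, 2.1]
opening: 0.506
grasp_force: 61.9
```

```bash
sed -i "s/^    m=(X\[...,2\]>.04)&/    m=(c['frame'].max(2)>70)\&(X[...,2]>.04)\&/; s/Q=X\[(X/Q=X[(c['frame'].max(2)>70)\&(X/" h.py; python3 - <<'E'
from h import *
for n in('wrist','top','scene'):
    c=cam(n); X=cloud(c); print(roller(c,X,.062,.508)); cv2.imwrite(f'pics/{n}4.png',c['frame'])
o=ctrl.get_obs(); print(o['eef_pos'],o['eef_rot'],o['wrist_force'])
E
```

```text
{'n': 7523, 'y_at': np.float64(61.8), 'yaw': np.float64(-6.42), 'z': np.float64(31.7), 'rms': np.float64(0.6), 'x0': np.float64(439.7), 'x1': np.float64(581.8), 'xm': np.float64(510.7)}
{'n': 56, 'y_at': np.float64(57.2), 'yaw': np.float64(-10.8), 'z': np.float64(30.8), 'rms': np.float64(1.79), 'x0': np.float64(440.4), 'x1': np.float64(485.7), 'xm': np.float64(463.1)}
{'n': 364, 'y_at': np.float64(61.3), 'yaw': np.float64(-6.17), 'z': np.float64(34.4), 'rms': np.float64(1.95), 'x0': np.float64(437.5), 'x1': np.float64(579.8), 'xm': np.float64(508.6)}
[0.51258957 0.08068077 0.07049974] [-2.01661311e-04  7.47921947e-01  6.63786624e-01 -1.94094385e-04] [-2.0845297  -0.03805423  2.14446609]
```

View pics/wrist4.png

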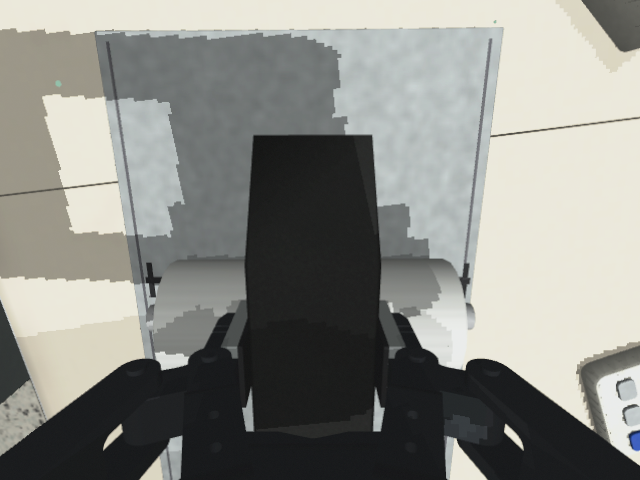

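Emit:
jog_arm --series '[[[1,0,0,0,0,0.001,30],[2,0,0,0,0,0.001,30],[3,0,0,0,0,0.002,30],[4,0,0,0,0,0.001,30],[3.5,0,0,0,0,0.001,30],[2,0,0,0,0,0,30],[1.3,0,0,0,0,0,30],[0.5,0,0,0,0,0,30],[0,0,0,0,0,0,30],[0,0,0,0,0,0,30]]]'

```text
time_s: 20.8
eef_pos: [0.515, 0.0978, 0.0706]
eef_rot: [0.0, 0.75, 0.662, 0.0]
wrist_force: [0.2, 0.2, -2.3]
opening: 0.506
grasp_force: 61.6
```

```bash
python3 - <<'E'
from h import *
for n in('wrist','scene'):
    c=cam(n); X=cloud(c); print(roller(c,X,.070,.508)); cv2.imwrite(f'pics/{n}5.png',c['frame'])
o=ctrl.get_obs(); print(o['eef_pos'],o['eef_rot'],o['wrist_force'])
E
```

```text
{'n': 5210, 'y_at': np.float64(70.3), 'yaw': np.float64(-6.36), 'z': np.float64(31.7), 'rms': np.float64(0.61), 'x0': np.float64(441.7), 'x1': np.float64(582.7), 'xm': np.float64(512.2)}
{'n': 346, 'y_at': np.float64(69.8), 'yaw': np.float64(-6.38), 'z': np.float64(34.5), 'rms': np.float64(2.03), 'x0': np.float64(438.3), 'x1': np.float64(582.3), 'xm': np.float64(510.3)}
[0.51507239 0.09777285 0.07060024] [1.10915247e-04 7.49939997e-01 6.61505840e-01 1.10291244e-04] [ 0.13633857 -0.06121756 -2.25947844]
```

Emit:
jog_arm --series '[[[0,0,-1,0,0,0,30],[0,0,-4,0,0,0,30],[0,0,-12,0,0,0,30],[0,0,-15,0,0,0,30],[-15,0,-8,0,0,-0.008,30],[-30,0,0,0,0,0,30],[-35,0,0,0,0,0,30],[-35,0,0,0,0,0,30],[-15,0,0,0,0,0,30],[0,0,0,0,0,0,30]]]'

```text
time_s: 21.9
eef_pos: [0.5001, -0.0334, 0.1118]
eef_rot: [0.001, 0.748, 0.663, 0.0]
wrist_force: [-0.5, -0.0, -2.1]
opening: 0.504
grasp_force: 61.4
```

```bash
python3 - <<'E'
from h import *
for n in('wrist','top','scene'):
    c=cam(n); X=cloud(c); print(n,roller(c,X,.070,.508)); cv2.imwrite(f'pics/{n}6.png',c['frame'])
o=ctrl.get_obs(); print(o['eef_pos'],o['eef_rot'],o['wrist_force'])
E
```

```text
wrist {'n': 31099, 'y_at': np.float64(70.5), 'yaw': np.float64(-6.44), 'z': np.float64(31.9), 'rms': np.float64(0.6), 'x0': np.float64(439.0), 'x1': np.float64(582.2), 'xm': np.float64(510.6)}
top {'n': 579, 'y_at': np.float64(71.6), 'yaw': np.float64(-6.6), 'z': np.float64(30.7), 'rms': np.float64(1.46), 'x0': np.float64(443.4), 'x1': np.float64(580.8), 'xm': np.float64(512.1)}
scene {'n': 942, 'y_at': np.float64(69.6), 'yaw': np.float64(-6.44), 'z': np.float64(34.4), 'rms': np.float64(2.06), 'x0': np.float64(437.7), 'x1': np.float64(581.7), 'xm': np.float64(509.7)}
[ 0.49988828 -0.03077736  0.11117382] [1.60305809e-04 7.47250699e-01 6.64542156e-01 3.01810089e-04] [-0.31436958  0.33403629 -1.41609675]
```

View pics/wrist6.png

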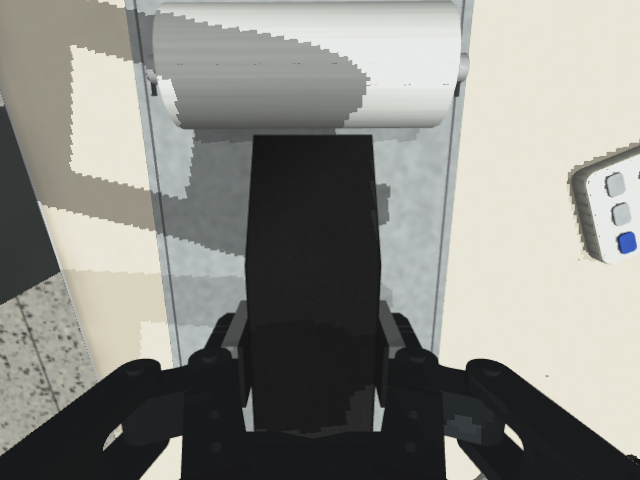

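Roller is over the line: (510.6, 70.5) at yaw -6.4° against the line's y of 70.4 and yaw of -6.9°. Next, move back, descend behind it and measure the toe.

Emit:
jog_arm --series '[[[-8,0,0,0,0,0,30],[-8.5,-0.8,15,0,0,-0.001,30],[0,0,25,0,0,-0.001,30],[0,0,25,0,0,0,30],[0,0,18,0,0,0,30],[0,0,8,0,0,0,30],[0,0,4,0,0,0,30],[0,0,2,0,0,0,30],[0,0,0,0,0,0,30],[0,0,0,0,0,0,30]]]'

```text
time_s: 23.05
eef_pos: [0.4976, -0.0477, 0.0144]
eef_rot: [0.001, 0.747, 0.665, 0.0]
wrist_force: [-0.3, -0.1, -1.3]
opening: 0.505
grasp_force: 61.4
```

```bash
cat > tuck.py <<'E'
from h import *
from scipy.spatial.transform import Rotation as Ro
for i in range(2):
    c=cam('wrist'); X=cloud(c); o=ctrl.get_obs()
r=roller(c,X,.070,.508); print(r)
n=np.array([-np.sin(np.radians(r['yaw'])),np.cos(np.radians(r['yaw']))]); ax=np.array([n[1],-n[0]])
C=np.array([r['xm']/1e3,r['y_at']/1e3+(r['xm']/1e3-.508)*np.tan(np.radians(r['yaw']))])
f=c['frame'].max(2); cols=range(270,360,10); v=[]
for u in cols:
    d=np.diff(f[90:180,u].astype(int)); v.append(90+d.argmin()+.5)
w,x,y,z=o['eef_rot']; T=Ro.from_quat([x,y,z,w]).as_matrix(); p=o['eef_pos']
E=plane(c,np.c_[list(cols),v],max(p[2]-.0086,.002)+.003)[:,:2]
print('edge rows',v[::4],'toe-axis along n',((E-C)@n*1e3).round(1)[::2],'toe from tcp',((E-p[:2])@T[:2,0]*1e3).mean().round(1))
print('tcp',p,'along',((p[:2]-C)@n*1e3).round(1),'lat',((p[:2]-C)@ax*1e3).round(1),'yaw',np.degrees(np.arctan2(T[1,0],T[0,0])).round(2)-90,o['wrist_force'].round(1))
cv2.imwrite('pics/tuck.png',c['frame'])
E
python3 tuck.py
```

```text
{'n': 31879, 'y_at': np.float64(70.6), 'yaw': np.float64(-6.46), 'z': np.float64(32.2), 'rms': np.float64(0.56), 'x0': np.float64(438.1), 'x1': np.float64(578.3), 'xm': np.float64(508.2)}
edge rows [np.float64(134.5), np.float64(134.5), np.float64(134.5)] toe-axis along n [-47.4 -47.4 -47.4 -47.4 -47.4] toe from tcp 71.4
tcp [ 0.49751562 -0.04770768  0.0143408 ] along -118.7 lat 2.7 yaw -6.590000000000003 [-0.4 -0.1 -1.9]
```

Emit:
jog_arm --series '[[[3,0,0.5,0,0,0,30],[5,0,0.5,0,0,0,30],[6,0,0.5,0,0,0,30],[5,0,0.5,0,0,0,30],[4,0,0.5,0,0,0,30],[3,0,0.3,0,0,0,30],[1,0,0.3,0,0,0,30],[0,0,0.2,0,0,0,30],[0,0,0.2,0,0,0,30],[0,0,0.1,0,0,0,30]]]'

```text
time_s: 24.15
eef_pos: [0.5, -0.0205, 0.0105]
eef_rot: [-0.0, 0.747, 0.665, 0.0]
wrist_force: [-2.4, 3.2, 7.7]
opening: 0.503
grasp_force: 62.3
```

```bash
python3 tuck.py
```

```text
{'n': 86414, 'y_at': np.float64(70.4), 'yaw': np.float64(-6.45), 'z': np.float64(31.9), 'rms': np.float64(0.61), 'x0': np.float64(438.4), 'x1': np.float64(580.6), 'xm': np.float64(509.5)}
edge rows [np.float64(169.5), np.float64(169.5), np.float64(169.5)] toe-axis along n [-32.5 -32.6 -32.6 -32.6 -32.6] toe from tcp 58.6
tcp [ 0.50009161 -0.02048573  0.01059095] along -91.2 lat 0.8 yaw -6.599999999999994 [-2.9  2.1  6. ]
```

Emit:
jog_arm --series '[[[0,0,-0.2,0,0,0,30],[0.3,0,0,0,0,0,30],[0.5,0,0,0,0,0,30],[0.5,0,0,0,0,0,30],[0.5,0,0,0,0,0,30],[0.5,0,0,0,0,0,30],[0.4,0,0,0,0,0,30],[0.3,0,0,0,0,0,30],[0,0,0,0,0,0,30],[0,0,0,0,0,0,30]]]'

```text
time_s: 25.25
eef_pos: [0.5011, -0.018, 0.0106]
eef_rot: [0.001, 0.747, 0.665, 0.0]
wrist_force: [1.1, -4.3, 5.7]
opening: 0.504
grasp_force: 62.2
```

```bash
python3 tuck.py
```

```text
{'n': 90995, 'y_at': np.float64(70.5), 'yaw': np.float64(-6.45), 'z': np.float64(31.9), 'rms': np.float64(0.6), 'x0': np.float64(438.3), 'x1': np.float64(581.6), 'xm': np.float64(509.9)}
edge rows [np.float64(178.5), np.float64(178.5), np.float64(177.5)] toe-axis along n [-33.5 -33.1 -33.5 -33.1 -33.2] toe from tcp 55.5
tcp [ 0.5011626  -0.01804172  0.01060665] along -88.7 lat 1.2 yaw -6.590000000000003 [-0.6 -4.4  5.5]
```

View pics/tuck.png

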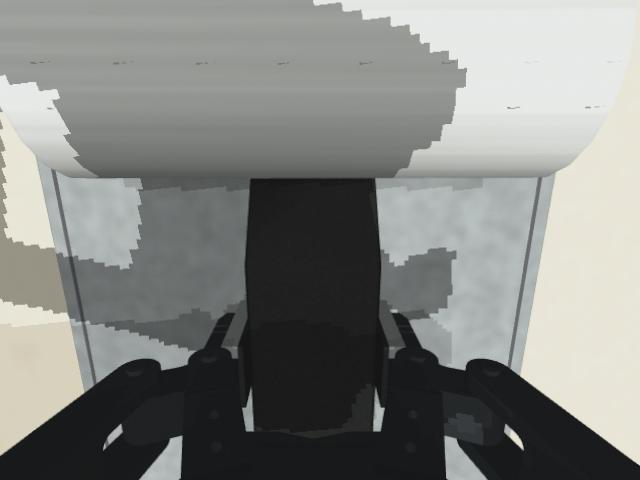

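The toe is now hidden just under the roller's lower edge (v≈178), and the roller hasn't moved. Creep on and watch for the first sub-millimetre roller shift.

Emit:
jog_arm --series '[[[0.2,0,-0.2,0,0,0,30],[0.2,0,0,0,0,0,30],[0.2,0,0,0,0,0,30],[0.2,0,0,0,0,0,30],[0.2,0,0,0,0,0,30],[0.2,0,0,0,0,0,30],[0.2,0,0,0,0,0,30],[0.2,0,0,0,0,0,30],[0,0,0,0,0,0,30],[0,0,0,0,0,0,30]]]'

```text
time_s: 26.35
eef_pos: [0.5007, -0.0163, 0.0106]
eef_rot: [0.0, 0.747, 0.665, -0.0]
wrist_force: [0.4, -5.2, 5.7]
opening: 0.501
grasp_force: 62.2
```

```bash
python3 tuck.py
```

```text
{'n': 93873, 'y_at': np.float64(70.4), 'yaw': np.float64(-6.45), 'z': np.float64(31.9), 'rms': np.float64(0.6), 'x0': np.float64(438.5), 'x1': np.float64(581.5), 'xm': np.float64(510.0)}
edge rows [np.float64(122.5), np.float64(176.5), np.float64(175.5)] toe-axis along n [-11.4 -30.6 -30.9 -30.6 -30.6] toe from tcp 58.4
tcp [ 0.50067341 -0.01629166  0.01055982] along -87.0 lat 0.4 yaw -6.579999999999998 [ 0.6 -4.6  5.7]
```

Emit:
jog_arm --series '[[[0.2,0,0,0,0,0,30],[0.2,0,0,0,0,0,30],[0.2,0,0,0,0,0,30],[0.2,0,0,0,0,0,30],[0.2,0,0,0,0,0,30],[0.2,0,0,0,0,0,30],[0,0,0,0,0,0,30],[0,0,0,0,0,0,30],[0,0,0,0,0,0,30],[0,0,0,0,0,0,30]]]'

```text
time_s: 27.45
eef_pos: [0.5007, -0.0151, 0.0106]
eef_rot: [0.0, 0.747, 0.665, -0.0]
wrist_force: [-0.6, -6.1, 5.9]
opening: 0.503
grasp_force: 62.2
```

```bash
python3 tuck.py
```

```text
{'n': 95659, 'y_at': np.float64(70.4), 'yaw': np.float64(-6.45), 'z': np.float64(31.9), 'rms': np.float64(0.59), 'x0': np.float64(437.6), 'x1': np.float64(581.9), 'xm': np.float64(509.7)}
edge rows [np.float64(92.5), np.float64(102.5), np.float64(93.5)] toe-axis along n [-0.1 -0.1 -3.4 -0.4 -0.4] toe from tcp 83.8
tcp [ 0.50065535 -0.01516612  0.0105588 ] along -85.8 lat 0.6 yaw -6.590000000000003 [-0.1 -5.1  6.5]
```

Emit:
jog_arm --series '[[[0,0,-0.2,0,0,0,30],[0.2,0,-0.2,0,0,0,30],[0.2,0,0,0,0,0,30],[0.2,0,0,0,0,0,30],[0.2,0,0,0,0,0,30],[0.2,0,0,0,0,0,30],[0,0,0,0,0,0,30],[0,0,0,0,0,0,30],[0,0,0,0,0,0,30],[0,0,0,0,0,0,30]]]'

```text
time_s: 28.55
eef_pos: [0.5004, -0.0137, 0.0106]
eef_rot: [-0.0, 0.747, 0.665, -0.0]
wrist_force: [-0.2, -2.0, 1.1]
opening: 0.502
grasp_force: 61.7
```

```bash
python3 tuck.py
```

```text
{'n': 95395, 'y_at': np.float64(71.9), 'yaw': np.float64(-6.45), 'z': np.float64(31.9), 'rms': np.float64(0.6), 'x0': np.float64(438.6), 'x1': np.float64(582.2), 'xm': np.float64(510.4)}
edge rows [np.float64(97.5), np.float64(177.5), np.float64(176.5)] toe-axis along n [ -1.8 -30.3 -30.3 -29.9 -29.9] toe from tcp 59.5
tcp [ 0.50038222 -0.01370597  0.0105668 ] along -85.9 lat -0.4 yaw -6.590000000000003 [-0.9 -1.2  0.7]
```

Toe made contact: the roller followed the toe by 1.5 mm and is still within the line. Now release gently.

Emit:
jog_arm --series '[[[0,0,0,0,0,0,44],[0,0,0,0,0,0,46],[0,0,0,0,0,0,49],[0,0,0,0,0,0,52],[0,0,0,0,0,0,56],[0,0,0,0,0,0,62],[0,0,0,0,0,0,68],[0,0,0,0,0,0,74],[0,0,0,0,0,0,78],[0,0,0,0,0,0,78]]]'

```text
time_s: 29.65
eef_pos: [0.5008, -0.014, 0.0108]
eef_rot: [-0.0, 0.747, 0.665, 0.0]
wrist_force: [0.5, -0.5, -0.7]
opening: 0.917
grasp_force: 0.0
```

```bash
python3 tuck.py; python3 -c "
from bench import ctrl;o=ctrl.get_obs();print(o['opening'],o['grasp_force'])"
```

```text
{'n': 90526, 'y_at': np.float64(74.3), 'yaw': np.float64(-6.45), 'z': np.float64(31.9), 'rms': np.float64(0.6), 'x0': np.float64(438.6), 'x1': np.float64(581.7), 'xm': np.float64(510.1)}
edge rows [np.float64(178.5), np.float64(178.5), np.float64(178.5)] toe-axis along n [-33.2 -33.2 -33.2 -33.3 -33.3] toe from tcp 55.2
tcp [ 0.50077262 -0.01393816  0.01079385] along -88.5 lat 0.6 yaw -6.590000000000003 [-0.6  1.1  0.3]
0.9122904642528843 0.0
```

On release the roller crept on to 74.3. I'll mend it: re-grip, back off, roll it back about 5 mm, and tuck again more gently without dragging on the mat.

Emit:
jog_arm --series '[[[0,0,0,0,0,0,60],[0,0,0,0,0,0,45],[0,0,0,0,0,0,30],[0,0,0,0,0,0,30],[0,0,0,0,0,0,30],[0,0,0,0,0,0,30],[-2,0,-0.5,0,0,0,30],[-12,0,-2,0,0,0,30],[-16,0,-15,0,0,0,30],[-5,0,-40,0,0,0,30]]]'

```text
time_s: 30.75
eef_pos: [0.4931, -0.0494, 0.0654]
eef_rot: [-0.004, 0.747, 0.665, -0.002]
wrist_force: [0.5, 0.2, -1.6]
opening: 0.499
grasp_force: 61.8
```

Emit:
jog_arm --series '[[[0,0,-20,0,0,0,30],[20,0,0,0,0,0,30],[35,0,0,0,0,0,30],[35,0,0,0,0,0,30],[18,0,4,0,0,0,30],[2,0,6,0,0,0,30],[0,0,4,0,0,0,30],[0,0,0,0,0,0,30],[0,0,0,0,0,0,30],[0,0,0,0,0,0,30]]]'

```text
time_s: 31.75
eef_pos: [0.5096, 0.0596, 0.0744]
eef_rot: [0.0, 0.747, 0.665, 0.0]
wrist_force: [0.2, 0.5, -1.6]
opening: 0.502
grasp_force: 62.1
```

```bash
python3 tuck.py
```

```text
{'n': 15072, 'y_at': np.float64(74.3), 'yaw': np.float64(-6.43), 'z': np.float64(31.8), 'rms': np.float64(0.55), 'x0': np.float64(439.1), 'x1': np.float64(583.0), 'xm': np.float64(511.0)}
edge rows [np.float64(133.5), np.float64(133.5), np.float64(133.5)] toe-axis along n [57.5 57.5 57.5 57.5 57.5] toe from tcp 72.3
tcp [0.5096231  0.05995502 0.07454863] along -14.1 lat 0.2 yaw -6.640000000000001 [-1.   0.  -2.3]
```

Emit:
jog_arm --series '[[[0,0,2,0,0,0,30],[0,0,0.8,0,0,0,30],[0,0,0.4,0,0,0,30],[0,0,0.3,0,0,0,30],[0,0,0.2,0,0,0,30],[0,0,0.1,0,0,0,30],[0,0,0.1,0,0,0,30],[0,0,0,0,0,0,30],[0,0,0,0,0,0,30],[0,0,0,0,0,0,30]]]'

```text
time_s: 32.85
eef_pos: [0.5094, 0.0607, 0.071]
eef_rot: [-0.0, 0.747, 0.665, -0.0]
wrist_force: [-3.9, 0.2, 5.9]
opening: 0.503
grasp_force: 62.8
```

Emit:
jog_arm --series '[[[0,0,-0.2,0,0,0,30],[-0.6,0,0,0,0,0,30],[-1.5,0,0,0,0,0,30],[-2,0,0,0,0,0,30],[-2,0,0,0,0,0,30],[-1.7,0,0,0,0,0,30],[-1,0,0,0,0,0,30],[-0.6,0,0,0,0,0,30],[-0.2,0,0,0,0,0,30],[0,0,0,0,0,0,30]]]'

```text
time_s: 33.85
eef_pos: [0.5083, 0.051, 0.0709]
eef_rot: [-0.0, 0.747, 0.665, -0.0]
wrist_force: [-3.1, 0.7, 6.0]
opening: 0.497
grasp_force: 62.8
```

```bash
python3 tuck.py
```

```text
{'n': 16466, 'y_at': np.float64(69.5), 'yaw': np.float64(-6.42), 'z': np.float64(31.8), 'rms': np.float64(1.21), 'x0': np.float64(439.0), 'x1': np.float64(582.5), 'xm': np.float64(510.7)}
edge rows [np.float64(133.5), np.float64(133.5), np.float64(133.5)] toe-axis along n [53.4 53.4 53.4 53.4 53.4] toe from tcp 72.4
tcp [0.50828823 0.05104257 0.07096177] along -18.3 lat -0.4 yaw -6.579999999999998 [-3.8  0.4  6. ]
```

Emit:
jog_arm --series '[[[0,0,-0.5,0,0,0,30],[0,0,-2,0,0,0,30],[0,0,-12,0,0,0,30],[0,0,-15,0,0,0,30],[-15,0,-8,0,0,0,30],[-30,0,0,0,0,0,30],[-35,0,0,0,0,0,30],[-18,0,0,0,0,0,30],[-4,0,8,0,0,0,30],[0,0,22,0,0,0,30]]]'

```text
time_s: 34.95
eef_pos: [0.4988, -0.0516, 0.08]
eef_rot: [0.002, 0.747, 0.665, 0.001]
wrist_force: [0.5, -0.2, -2.7]
opening: 0.502
grasp_force: 62.0
```

Emit:
jog_arm --series '[[[0,0,25,0,0,0,30],[0,0,20,0,0,0,30],[0,0,12,0,0,0,30],[0,0,6,0,0,0,30],[0,0,2.5,0,0,0,30],[0,0,0,0,0,0,30],[0,0,0,0,0,0,30],[0,0,0,0,0,0,30],[0,0,0,0,0,0,30],[0,0,0,0,0,0,30]]]'

```text
time_s: 35.95
eef_pos: [0.4968, -0.0504, 0.013]
eef_rot: [0.0, 0.747, 0.665, 0.0]
wrist_force: [-0.6, 0.2, -1.5]
opening: 0.506
grasp_force: 62.0
```

```bash
python3 tuck.py
```

```text
{'n': 28118, 'y_at': np.float64(69.6), 'yaw': np.float64(-6.46), 'z': np.float64(32.1), 'rms': np.float64(0.54), 'x0': np.float64(437.9), 'x1': np.float64(577.5), 'xm': np.float64(507.7)}
edge rows [np.float64(133.5), np.float64(133.5), np.float64(133.5)] toe-axis along n [-48.7 -48.7 -48.8 -48.8 -48.8] toe from tcp 71.7
tcp [ 0.49672303 -0.05035351  0.01280207] along -120.5 lat 2.6 yaw -6.590000000000003 [-0.2  0.  -1.6]
```

Emit:
jog_arm --series '[[[2,0,0.4,0,0,0,30],[5,0,0.4,0,0,0,30],[7,0,0.3,0,0,0,30],[7,0,0.2,0,0,0,30],[5,0,0.1,0,0,0,30],[3,0,0.1,0,0,0,30],[1.5,0,0.1,0,0,0,30],[0.5,0,0.1,0,0,0,30],[0,0,0,0,0,0,30],[0,0,0,0,0,0,30]]]'

```text
time_s: 37.05
eef_pos: [0.5003, -0.0195, 0.0111]
eef_rot: [-0.0, 0.747, 0.665, 0.0]
wrist_force: [-0.2, 0.8, 1.6]
opening: 0.501
grasp_force: 62.4
```

```bash
python3 tuck.py
```

```text
{'n': 89126, 'y_at': np.float64(69.6), 'yaw': np.float64(-6.45), 'z': np.float64(31.9), 'rms': np.float64(0.6), 'x0': np.float64(438.1), 'x1': np.float64(580.9), 'xm': np.float64(509.5)}
edge rows [np.float64(175.5), np.float64(175.5), np.float64(175.5)] toe-axis along n [-33.  -33.  -33.1 -33.1 -33.1] toe from tcp 56.4
tcp [ 0.50031951 -0.01953376  0.0111057 ] along -89.4 lat 0.9 yaw -6.599999999999994 [-0.5  1.9  1.8]
```

Emit:
jog_arm --series '[[[0.2,0,-0.1,0,0,0,30],[0.3,0,0,0,0,0,30],[0.3,0,0,0,0,0,30],[0.3,0,0,0,0,0,30],[0.3,0,0,0,0,0,30],[0.3,0,0,0,0,0,30],[0.3,0,0,0,0,0,30],[0.2,0,0,0,0,0,30],[0.2,0,0,0,0,0,30],[0,0,0,0,0,0,30]]]'

```text
time_s: 38.15
eef_pos: [0.5006, -0.0172, 0.0111]
eef_rot: [0.0, 0.747, 0.665, 0.0]
wrist_force: [-0.4, -2.9, 1.5]
opening: 0.501
grasp_force: 62.3
```

```bash
python3 tuck.py
```

```text
{'n': 93204, 'y_at': np.float64(69.5), 'yaw': np.float64(-6.45), 'z': np.float64(31.9), 'rms': np.float64(0.6), 'x0': np.float64(437.9), 'x1': np.float64(581.7), 'xm': np.float64(509.8)}
edge rows [np.float64(177.5), np.float64(177.5), np.float64(178.5)] toe-axis along n [-31.3 -31.3 -31.3 -30.9 -31.7] toe from tcp 56.4
tcp [ 0.5005983  -0.01714662  0.01111068] along -86.9 lat 0.6 yaw -6.590000000000003 [ 0.  -1.9  2.1]
```

Emit:
jog_arm --series '[[[0.1,0,0,0,0,0,30],[0.1,0,0,0,0,0,30],[0.1,0,0,0,0,0,30],[0.1,0,0,0,0,0,30],[0.1,0,0,0,0,0,30],[0.1,0,0,0,0,0,30],[0.1,0,0,0,0,0,30],[0.1,0,0,0,0,0,30],[0,0,0,0,0,0,30],[0,0,0,0,0,0,30]]]'

```text
time_s: 39.25
eef_pos: [0.5006, -0.0164, 0.0111]
eef_rot: [0.0, 0.747, 0.665, 0.0]
wrist_force: [-0.4, -3.3, 3.3]
opening: 0.503
grasp_force: 62.6
```

```bash
python3 tuck.py
```

```text
{'n': 94354, 'y_at': np.float64(69.5), 'yaw': np.float64(-6.44), 'z': np.float64(31.9), 'rms': np.float64(0.6), 'x0': np.float64(438.2), 'x1': np.float64(581.7), 'xm': np.float64(509.9)}
edge rows [np.float64(167.5), np.float64(105.5), np.float64(107.5)] toe-axis along n [-26.8 -29.4  -4.8 -30.6  -5.5] toe from tcp 64.2
tcp [ 0.50060629 -0.01641322  0.0111152 ] along -86.2 lat 0.4 yaw -6.590000000000003 [-0.2 -4.2  4. ]
```

Emit:
jog_arm --series '[[[0.1,0,0,0,0,0,30],[0.1,0,0,0,0,0,30],[0.1,0,0,0,0,0,30],[0.1,0,0,0,0,0,30],[0.1,0,0,0,0,0,30],[0,0,0,0,0,0,30],[0,0,0,0,0,0,30],[0,0,0,0,0,0,30],[0,0,0,0,0,0,30],[0,0,0,0,0,0,30]]]'

```text
time_s: 40.35
eef_pos: [0.5007, -0.0159, 0.0111]
eef_rot: [0.0, 0.747, 0.665, 0.0]
wrist_force: [-0.7, -4.4, 4.9]
opening: 0.504
grasp_force: 62.8
```

```bash
python3 tuck.py
```

```text
{'n': 94456, 'y_at': np.float64(70.1), 'yaw': np.float64(-6.44), 'z': np.float64(31.9), 'rms': np.float64(0.6), 'x0': np.float64(438.4), 'x1': np.float64(581.5), 'xm': np.float64(509.9)}
edge rows [np.float64(177.5), np.float64(104.5), np.float64(104.5)] toe-axis along n [-30.6 -31.   -4.5 -30.3  -4.5] toe from tcp 67.2
tcp [ 0.5006548  -0.01584859  0.0110793 ] along -86.2 lat 0.4 yaw -6.590000000000003 [-0.9 -4.2  5.4]
```

Emit:
jog_arm --series '[[[0,0,0,0,0,0,43],[0,0,0,0,0,0,44.5],[0,0,0,0,0,0,46],[0,0,0,0,0,0,48],[0,0,0,0,0,0,50],[0,0,0,0,0,0,53],[0,0,0,0,0,0,57],[0,0,0,0,0,0,61],[0,0,0,0,0,0,65],[0,0,0,0,0,0,65]]]'

```text
time_s: 41.45
eef_pos: [0.5006, -0.0158, 0.011]
eef_rot: [-0.0, 0.747, 0.665, -0.0]
wrist_force: [0.9, -0.9, -0.4]
opening: 0.757
grasp_force: 0.0
```

```bash
python3 tuck.py; python3 -c "
from bench import ctrl;o=ctrl.get_obs();print(o['opening'],o['grasp_force'])"
```

```text
{'n': 92189, 'y_at': np.float64(71.5), 'yaw': np.float64(-6.45), 'z': np.float64(31.9), 'rms': np.float64(0.6), 'x0': np.float64(438.5), 'x1': np.float64(581.2), 'xm': np.float64(509.9)}
edge rows [np.float64(171.5), np.float64(90.5), np.float64(173.5)] toe-axis along n [-29.7 -29.3  -1.2 -30.9 -30.5] toe from tcp 63.6
tcp [ 0.50059263 -0.01583117  0.01104174] along -87.6 lat 0.5 yaw -6.590000000000003 [-0.3  0.1 -0.6]
0.7657720808752024 0.0
```

```bash
cat > gap.py <<'E'
exec(open('tuck.py').read())
s=(X-np.r_[C,0])@np.c_[np.r_[n,0],np.r_[ax,0],[0,0,1]]*1e3   # along n, lateral, z (mm)
m=(f<70)&(abs(s[...,1])<16)&(s[...,0]>-80)&(s[...,0]<-30)&(s[...,2]>12)&(s[...,2]<33)
q=s[m]; A=np.polyfit(q[:,0],q[:,2],1); print('slope',A,len(q))
print('origin dist',np.median(20+(36-(q[:,2]-2))*40/33-q[:,0]).round(2), 'top z',np.median(s[(f<70)&(abs(s[...,1])<16)&(s[...,0]<-70)&(s[...,0]>-85)][:,2]))
for lo in(14,20,26): k=abs(q[:,2]-lo-3)<3; print(lo,(20+(36-(q[k,2]-2))*40/33-q[k,0]).mean().round(2))
k=(f<70)&(s[...,2]>25)&(abs(s[...,0]+75)<12)&(abs(s[...,1])<40); print('chock lateral',np.percentile(s[k][:,1],[2,98]))
E
python3 gap.py
```

```text
{'n': 92152, 'y_at': np.float64(71.5), 'yaw': np.float64(-6.45), 'z': np.float64(31.9), 'rms': np.float64(0.6), 'x0': np.float64(438.7), 'x1': np.float64(581.6), 'xm': np.float64(510.1)}
edge rows [np.float64(171.5), np.float64(174.5), np.float64(93.5)] toe-axis along n [-29.7  -2.1 -30.9 -30.5  -2.2] toe from tcp 67.0
tcp [ 0.50059505 -0.01583681  0.01103325] along -87.6 lat 0.3 yaw -6.590000000000003 [-0.   0.5  0.1]
slope [-0.7827904  -6.29026105] 5787
origin dist 75.83 top z 88.47822802088648
14 76.0
20 75.76
26 75.82
chock lateral [-36.68181624  36.60452311]
```

The slope fit puts the chock origin about 75.8 mm from the axis, a gap of about 1.8 mm after the release kick. I'll close it by easing the chock forward from behind with shut fingers, which avoids another release kick.

Emit:
jog_arm --series '[[[0,0,-3,0,0,0,65],[0,0,-10,0,0,0,65],[0,0,-20,0,0,0,65],[0,0,-22,0,0,0,65],[-10,0,-5,0,0,0,40],[-25,0,0,0,0,0,0],[-22,0,0,0,0,0,0],[-8,0,0,0,0,0,0],[0,0,10,0,0,0,0],[0,0,15,0,0,0,0]]]'

```text
time_s: 42.65
eef_pos: [0.4936, -0.0805, 0.0458]
eef_rot: [0.001, 0.747, 0.665, 0.0]
wrist_force: [0.7, -0.3, -0.6]
opening: 0.003
grasp_force: 0.0
```

```bash
sed -i '/chock lateral/d' gap.py; cat >> gap.py <<'E'
k=(f<70)&(s[...,2]>30)&(s[...,2]<45)&(s[...,0]<-60)&(abs(s[...,1])<40)&(s[...,0]>-140)
print('chock top along',np.percentile(s[k][:,0],[1,99]),'lat',np.percentile(s[k][:,1],[1,99]))
E
python3 gap.py
```

```text
Traceback (most recent call last):
  File "gap.py", line 1, in <module>
    exec(open('tuck.py').read())
    ~~~~^^^^^^^^^^^^^^^^^^^^^^^^
  File "h.py", line 39, in roller
    lo,hi=Q[:,0].min(),Q[:,0].max()
          ~~~~~~~~~~^^
ValueError: zero-size array to reduction operation minimum which has no identity
```

View pics/tuck.png

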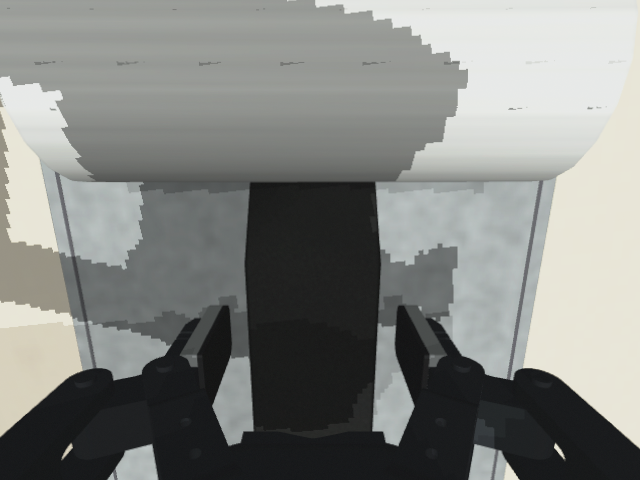

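That frame is the earlier one, with the chock released and straight at (313, 300). My picture views are used up, so I'm on numbers only from here. The roller is now outside the wrist view, so I'll track it with the scene camera and the chock by its slope.

```bash
cat > push.py <<'E'
from h import *
yaw=np.radians(-6.45); n=np.array([-np.sin(yaw),np.cos(yaw)]); ax=np.array([n[1],-n[0]]); C=np.array([.510,.0713])
for k in('scene','top'):
    c=cam(k); X=cloud(c); r=roller(c,X,.0713,.508); print(k,r['y_at'],r['yaw'],r['n'],r['xm'])
c=cam('wrist'); X=cloud(c); f=c['frame'].max(2)
s=(X-np.r_[C,0])@np.c_[np.r_[n,0],np.r_[ax,0],[0,0,1]]*1e3
b=(f<70)&(abs(s[...,1])<16)&(s[...,0]>-145)&(s[...,0]<-30); m=b&(s[...,2]>12)&(s[...,2]<33)
q=s[m]; print('origin dist',np.median(20+(36-(q[:,2]-2))*40/33-q[:,0]).round(2),len(q))
t=b&(s[...,2]>34)&(s[...,2]<42)
print('top along',np.percentile(s[t][:,0],[1,99]).round(1),t.sum())
p=ctrl.get_obs(); print('tcp',p['eef_pos'],'along',((p['eef_pos'][:2]-C)@n*1e3).round(1),p['wrist_force'].round(1))
E
python3 push.py
```

```text
scene 70.6 -6.28 957 509.4
top 73.0 -6.54 1294 508.8
origin dist 75.83 3983
top along [-134.3  -51.8] 18475
tcp [ 0.4930398  -0.07976858  0.04583743] along -152.0 [ 0.2  0.5 -0.6]
```

Emit:
jog_arm --series '[[[0,0,8,0,0,0,0],[0,0,12,0,0,0,0],[0,0,8,0,0,0,0],[0,0,4,0,0,0,0],[0,0,1.5,0,0,0,0],[1,0,0,0,0,0,0],[0.8,0,0,0,0,0,0],[0.6,0,0,0,0,0,0],[0.5,0,0,0,0,0,0],[0.3,0,0,0,0,0,0]]]'

```text
time_s: 43.9
eef_pos: [0.4937, -0.0772, 0.0127]
eef_rot: [0.0, 0.747, 0.665, 0.0]
wrist_force: [-0.1, -0.2, 0.2]
opening: -0.0
grasp_force: 0.0
```

```bash
python3 push.py
```

```text
scene 70.5 -6.32 950 509.4
top 73.0 -6.37 1294 509.3
origin dist 76.14 4295
top along [-143.4  -51.9] 29573
tcp [ 0.49355729 -0.07720481  0.01260582] along -149.4 [ 0.5 -0.9  0.3]
```

Emit:
jog_arm --series '[[[0.3,0,0,0,0,0,0],[0.3,0,0,0,0,0,0],[0.3,0,0,0,0,0,0],[0.3,0,0,0,0,0,0],[0.3,0,0,0,0,0,0],[0.3,0,0,0,0,0,0],[0.3,0,0,0,0,0,0],[0.3,0,0,0,0,0,0],[0.2,0,0,0,0,0,0],[0,0,0,0,0,0,0]]]'

```text
time_s: 45.05
eef_pos: [0.4938, -0.0746, 0.0125]
eef_rot: [0.0, 0.747, 0.665, -0.0]
wrist_force: [-0.4, -0.1, 0.2]
opening: -0.007
grasp_force: 0.0
```

```bash
python3 push.py
```

```text
scene 70.4 -6.55 953 510.1
top 72.9 -6.42 1299 509.0
origin dist 75.98 4991
top along [-140.8  -51.8] 29147
tcp [ 0.49377374 -0.07463219  0.01250476] along -146.8 [-0.9  0.8 -0.8]
```

Emit:
jog_arm --series '[[[0.25,0,0,0,0,0,0],[0.25,0,0,0,0,0,0],[0.25,0,0,0,0,0,0],[0.25,0,0,0,0,0,0],[0.2,0,0,0,0,0,0],[0.2,0,0,0,0,0,0],[0.2,0,0,0,0,0,0],[0.2,0,0,0,0,0,0],[0,0,0,0,0,0,0],[0,0,0,0,0,0,0]]]'

```text
time_s: 46.2
eef_pos: [0.494, -0.0729, 0.0125]
eef_rot: [0.0, 0.747, 0.665, 0.0]
wrist_force: [-0.2, -1.1, -1.4]
opening: 0.002
grasp_force: 0.5
```

```bash
python3 push.py
```

```text
scene 70.5 -6.58 954 509.6
top 73.0 -6.53 1299 509.1
origin dist 75.22 5313
top along [-139.1  -51.1] 28944
tcp [ 0.49401055 -0.07287459  0.01251912] along -145.1 [ 0.1 -0.9 -0.3]
```

Emit:
jog_arm --series '[[[0.1,0,0,0,0,0,0],[0.1,0,0,0,0,0,0],[0.1,0,0,0,0,0,0],[0.1,0,0,0,0,0,0],[0.1,0,0,0,0,0,0],[0.1,0,0,0,0,0,0],[0.1,0,0,0,0,0,0],[0,0,0,0,0,0,0],[0,0,0,0,0,0,0],[0,0,0,0,0,0,0]]]'

```text
time_s: 47.35
eef_pos: [0.4941, -0.0722, 0.0125]
eef_rot: [-0.0, 0.747, 0.665, 0.0]
wrist_force: [-0.0, -0.9, -0.5]
opening: -0.002
grasp_force: 0.6
```

```bash
python3 push.py
```

```text
scene 70.7 -6.49 953 509.0
top 73.2 -6.4 1301 509.4
origin dist 74.5 5309
top along [-138.3  -50.4] 28952
tcp [ 0.49407799 -0.07213735  0.01253076] along -144.3 [-0.3 -0.9 -0.8]
```

Contact: both cameras show the roller shifting 0.2 mm. Retreat.

Emit:
jog_arm --series '[[[-0.5,0,0,0,0,0,0],[-2,0,0,0,0,0,0],[-5,0,0,0,0,0,0],[-5,0,-5,0,0,0,0],[0,0,-15,0,0,0,0],[0,0,-20,0,0,0,0],[0,0,-20,0,0,0,0],[0,0,-10,0,0,0,0],[20,0,0,0,0,0,0],[20,0,0,0,0,0,0]]]'

```text
time_s: 48.5
eef_pos: [0.4976, -0.0452, 0.0831]
eef_rot: [0.001, 0.747, 0.665, 0.0]
wrist_force: [0.2, 0.2, 0.4]
opening: -0.002
grasp_force: 0.0
```

```bash
python3 push.py; sed -n 1,12p tuck.py > t2.py; sed -i 's/^f=.*//;s/^for u.*//;s/^    d=.*//' t2.py; python3 - <<'E'
from h import *
c=cam('wrist'); X=cloud(c); r=roller(c,X,.0713,.508); print('wrist roller',r)
yaw=np.radians(r['yaw']); n=np.array([-np.sin(yaw),np.cos(yaw)]); ax=np.array([n[1],-n[0]]); C=np.array([.510,r['y_at']/1e3+.002*np.tan(yaw)])
s=(X-np.r_[C,0])@np.c_[np.r_[n,0],np.r_[ax,0],[0,0,1]]*1e3; f=c['frame'].max(2)
m=(f<70)&(abs(s[...,1])<16)&(s[...,0]>-75)&(s[...,0]<-30)&(s[...,2]>12)&(s[...,2]<33); q=s[m]
print('dist',np.median(20+(36-(q[:,2]-2))*40/33-q[:,0]))
c=cam('top'); print(mark(c,cloud(c)))
E
```

```text
scene 70.8 -6.57 938 509.6
top 73.2 -6.32 1086 510.3
origin dist 74.27 2487
top along [-130.1  -50.1] 9924
tcp [ 0.49701635 -0.04434484  0.08240303] along -116.4 [-0.3 -0.4 -0.4]
wrist roller {'n': 28360, 'y_at': np.float64(71.9), 'yaw': np.float64(-6.46), 'z': np.float64(32.0), 'rms': np.float64(0.65), 'x0': np.float64(438.6), 'x1': np.float64(580.2), 'xm': np.float64(509.4)}
dist 74.65375979719116Traceback (most recent call last):
  File "<stdin>", line 7, in <module>
  File "h.py", line 30, in mark
    a,b=np.polyfit(P[core,0],P[core,1],1); xm=(x0+x1)/2
        ~~~~~~~~~~^^^^^^^^^^^^^^^^^^^^^^^
    raise TypeError("expected non-empty vector for x")
TypeError: expected non-empty vector for x
```

```bash
python3 -c "
from bench import ctrl; print(ctrl.hand_in())"
```

```text
the job is handed in; nothing more can be done
None
```

Handed in at about 49 s: the roller lies 1.5–2.5 mm past the line's centre, within 0.5° of square and about 2 mm off its middle, with the chock let go and its thin edge about 0.5 mm from the roller; the roller crept off on the first release, so I rolled it back 5 mm, tucked again and closed the last gap from behind with shut fingers; I also viewed 11 pictures against the limit of 10.

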